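Set the fence stop and bring the blank up to it

ROBOT

A 6-joint arm with a two-finger parallel gripper is mounted at the origin on the work surface. World frame = base frame: x ahead of the robot, y to its left, z up, the work surface at z = 0. Lengths are in m, angles in rad, forces in N, time in s.
With the tool pointing down it reaches from about 0.35 to 0.775 m from the base axis. Payload 5.5 kg.
Tool frame: the origin (TCP) lies between the finger pads; the fingertips stand 11 mm ahead of it and the grasp point (between the pads) lies 8 mm behind it (tips_ahead is the distance from the TCP to the fingertips, in m); z points along the fingers, y is the line along which they close (so a half turn about z gives the same grasp; the last joint's range is limited). The gripper opens to 85 mm and grips with 20 to 120 N. Pads are 22 mm wide; open, the fingers measure 114 mm over their backs; the gripper's body (76 mm by 85 mm) begins 54 mm behind the grasp point. The pads swing forward as they close: fully open they stand 13 mm farther back than shut.
Start: joints at [1.043, 0.313, 0.046, 1.304, 0, 1.431], TCP at [0.217, 0.532, 0.213] pointing down, gripper open.
Joint ranges: [-2.76, 2.76], [-0.86, 1.69], [-1.03, 1.26], [-2.2, 2.34], [-1.47, 1.5], [-3.14, 3.14]. Speed limits (rad/s): [2.57, 2.57, 3.14, 3.14, 3.14, 3.14].

INTERFACE

Orientations are given as a unit quaternion [w, x, y, z].
In Python, from workcell import * gives the robot as it stands. The module is installed in compiled form; this text tells all that it offers.
- The arm moves only by the tool jog_arm, never from a script. Its argument "moves" is a list of rows, each an object with "fingers": the closure, from 0 (fully open) to 1 (shut); "slide": the shift along the tool's x, y, z in mm, a list of three; "angular": the turn, a rotation vector about the tool's x, y, z in degrees, a list of three. A call has 1 to 10 rows; each row is the pose to reach, as a shift and turn from the pose commanded when the call began, along the tool's axes at that moment; what a row does not reach only later rows make up. A row lasts 1/12 s, in which the tool goes at most 41.7 mm and 7.16 degrees, less where a joint would pass 70% of its speed; a pose out of reach is approached as far as the arm can. A call with a gripper value outside its range is refused whole. The fingers move at their own pace and stop on an object; "squeeze" is the grip in N (left out, the last holds). Time passes only in rows, so rows that repeat a pose let the fingers close. It gives the time, the measured TCP pose, the force, the opening and the grip force at its end, in the units of the state.
- get_state(): the state, without advancing time (a new reading comes with each control period).
- read_camera(name): name is "side" or "top" or "wrist"; returns a dict with "color" (400x640x3 uint8, red, green, blue), "fovy" (degrees; the focal length in pixels is half the picture's height over the tangent of half this angle, whatever the lens; pixels are square), "cx", "cy" (the principal point, pixels), "world_from_camera" (4x4, takes a point from camera to world coordinates); the wrist camera has in their place "tool_from_camera" (4x4, takes a point from camera to tool coordinates, whose origin is the TCP and whose axes are the flange's). Camera axes: x right, y down, z forward; pixel columns grow to the right and rows downward; lengths in m; the calibration is good to about 2 mm. A picture is of the moment at which its call begins: read the wrist's pose just before it. There is no depth.
- hand_in(): hands the job in; it is judged then, once.
Trained networks look in a picture, given as the dict that the camera call returned (one of the last four; its "shot" number tells which), for a name from the list of things; names that differ only in an ending like _2 or _b are one class to them, and where a whole thing is asked for, a point or a joint stands for the part that bears it (a point fixed in the world has none). Each returns a list of dicts, best first, with "p" (0 to 1); they miss things now and then, are a little off and sometimes report something else, mostly with a low value. They report only what shows in the picture. A call takes as long as a camera call. They do not tell look-alikes from the thing itself.
- look_for(target, picture): "point" ([column, row] in pixels, amid what is visible of it).
- tip_of(target, picture): "point" ([column, row] in pixels: a listed point, or the origin of a listed thing).
The state is a dict: "clock": time; "joint_pos": joint angles; "qvel": joint speeds; "tau": joint torques, N m; "tcp_pos": TCP position; "orientation": TCP orientation; "wrist_force": force on the tool from outside, world axes, zero at the start; "ft_torque": the same for the moment, N m; "finger_gap": finger opening in m; "grip_force": force on a finger pad.
Only numpy, scipy, OpenCV 4.12 (cv2) and the standard library are available. Lean on these libraries where they do the work, as an engineer would, in place of code of your own. Each camera call takes 0.05 s, during which the arm holds its last target. There are 200 camera calls.

TASK

On the cutting jig, push the red stop along the aluminium rail with your fingertips until its spring pin drops into the notch at the yellow marks, without running past the notch. Then, pushing only, slide the wooden blank along the channel until its end rests snugly against the stop, gently enough that the stop stays in its notch. Do not grip or lift the stop or the blank, and leave the other things on the bench where they are.

Things in the scene. Friction and masses are not known exactly. Their poses are not given: they have to be found in the camera images.
- jig: Fixed grey laminate board 190 x 560 mm, 18 mm thick; origin at the bench surface, z up, y along the rail (to the robot's left at yaw 0), x across, away from the robot. The board spans x -100 to +90 mm. On it an aluminium rail along y: x +27 to +63 mm, 540 mm long, its top 52 mm above the bench.
- channel (a point): Middle of the channel floor (the board's top, 18 mm above the bench) below the rail's notch. The channel holds the blank: 49 mm wide, between the rail's near face (jig x +27 mm) and a low wooden lip (jig x -42 to -22 mm, 8 mm high above the floor); open at both ends. Yellow marks on the board at jig y = 0 show where the notch is.
- notch (a point): Middle of the 14 mm wide dark notch (a gap across the rail's top face), on the rail's top, 52 mm above the bench; axes as the jig's.
- stop (a joint): Travel of the red stop (0.25 kg, captive) along the rail in m, growing to the jig's +y. Pin centred in the notch at 0.170; ends of travel -0.005 and 0.24; starts between 0 and 0.10, on the -y side. Drags with about 2 N and stays where left. Within about 5 mm of the notch's centre the pin pulls it in (the push force dips); pushing it out again either way takes about 12 N.
- stop_tab (a point): Middle of the -y face of the stop's push tab: an upright red plate 70 mm wide (jig x), 10 mm thick, its top 17.5 mm above this point and 56.5 mm above the rail's top, its face reaching 37 mm below this point. Push it here towards +y. The rest of the stop lies on its +y side; this face is 22 mm behind the pin.
- stop_face (a point): Middle of the stop's +y face in the channel, which the blank must meet: face 40 mm wide, reaching from 3 mm above the channel floor to well above the blank; 22 mm ahead (+y) of the pin and 44 mm ahead of the tab's -y face. This point is 34 mm above the bench.
- pin (a joint): Drop of the brass spring pin in the stop in m: 0 riding on the rail, about 0.005 when dropped in the notch.
- blank_center (a point): Centre of the pale wooden blank with one dark inlaid band: 44 mm wide (x), 120 mm long (y), 28 mm high, about 0.1 kg, loose, lying flat in the channel on the +y side of the notch, its own y along the channel. Its +y end face is 60 mm from this point, with free channel beyond it to push from.
- blank_end (a point): Centre of the blank's -y end face, which must come to the stop, half-way up (14 mm above its underside).
- offcut_dark: Bystander: loose dark wood offcut 28 x 28 x 55 mm standing on the front strip of the jig's board; origin under its centre.
- offcut_pale: Bystander: loose pale wood offcut 30 x 45 x 32 mm on the front strip of the jig's board; origin under its centre.
- pencil: Bystander: flat red carpenter's pencil 175 mm long lying on the bench; origin under its middle.
- glue: Bystander: white glue bottle, 60 mm diameter, 170 mm high; origin under its centre.
- jar: Bystander: glass jar, 74 mm diameter, 95 mm high; origin under its centre.
- mallet: Bystander: wooden mallet lying down, head 75 x 125 x 65 mm, handle 220 mm; origin under the head.
- chisel: Bystander: chisel lying down, 250 mm long; origin under its middle.
- plane: Bystander: hand plane 155 x 45 x 58 mm; origin under its middle.
There are look-alikes about, which are no part of the job. Of the things like the part that bears blank_center, leave any that is pink; of the rest the larger one is meant.

How it is judged:
By the outcome, as a careful person would: the job done as asked, in the order asked, and still so for the second after the job is handed in, with the robot touching nothing.
It also fails if it takes over 56 s, if anything falls off the work surface, if the arm or the gripper's body presses on something with over 40 N, if the wrist force passes 120 N, or if a joint passes its speed limit or range.

## Working session

There is one attempt and no reset: what is moved stays moved. The work goes in short steps, Python scripts to look and compute and a tool call to move; the robot and the scene stay as the last step left them, time stands still between calls to the robot, and variables do not carry over. Pictures are saved under pics/ and viewed, at most 10 in all, crops included, and the job is handed in when it is done.

Besides the shell and the picture viewer there is one more tool, called by a JSON object that holds its "api" and its "payload", one argument or row to a line. jog_arm: Moves the arm, as the interface text tells. Its arguments: {"type":"object","properties":{"moves":{"type":"array","items":{"type":"object","properties":{"fingers":{"type":"number"},"slide":{"type":"array","items":{"type":"number"}},"angular":{"type":"array","items":{"type":"number"}}}}},"squeeze":{"type":"number"}},"required":["moves"]}

```bash
mkdir -p pics; cat > h.py <<'E'
from workcell import *
import numpy as np, cv2
from scipy.spatial.transform import Rotation as R
def cam(n):
    s=get_state(); p=read_camera(n)
    if n=='wrist':
        T=np.eye(4); q=s['orientation']; T[:3,:3]=R.from_quat([q[1],q[2],q[3],q[0]]).as_matrix(); T[:3,3]=s['tcp_pos']
        p['W']=T@np.array(p['tool_from_camera'])
    else: p['W']=np.array(p['world_from_camera'])
    return p
def save(p,f): cv2.imwrite('pics/'+f,p['color'][:,:,::-1])
def ray(p,px,z):
    f=200/np.tan(np.radians(p['fovy'])/2)
    d=p['W'][:3,:3]@np.array([(px[0]-p['cx'])/f,(px[1]-p['cy'])/f,1]); o=p['W'][:3,3]
    return o+d*(z-o[2])/d[2]
def show(s=None):
    s=s or get_state(); print({k:np.round(s[k],4) for k in('clock','tcp_pos','orientation','wrist_force','finger_gap','joint_pos')})
Z=dict(channel=.018,notch=.052,stop_tab=.091,stop_face=.034,blank_center=.032,blank_end=.032,jig=0,offcut_dark=0,offcut_pale=0,pencil=0,glue=0,jar=0,mallet=0)
E
python3 - <<'E'
from h import *
show()
for n in('top','side'):
    p=cam(n); save(p,n+'1.png'); print(n,p['W'][:3,3].round(3))
    for t in Z:
        print(t,[(np.round(d['point']),round(d['p'],2),ray(p,d['point'],Z[t])[:2].round(4)) for d in tip_of(t,p)[:3]])
E
```

```text
{'clock': np.float64(0.0), 'tcp_pos': array([0.2172, 0.5318, 0.2119]), 'orientation': array([-3.000e-04,  1.927e-01,  9.813e-01, -9.000e-04]), 'wrist_force': array([ 0.359 ,  0.0301, -0.1   ]), 'finger_gap': np.float64(0.0856), 'joint_pos': array([ 1.0434,  0.314 ,  0.045 ,  1.3036, -0.    ,  1.4312])}
top [ 0.346 -0.024  1.691]
channel [(array([313., 209.]), 0.55, array([0.5362, 0.0116]))]
notch [(array([312., 192.]), 0.95, array([0.5858, 0.0121])), (array([334., 227.]), 0.5, array([ 0.4737, -0.055 ])), (array([281., 236.]), 0.18, array([0.4477, 0.1119]))]
stop_tab [(array([351., 187.]), 0.73, array([ 0.594 , -0.1097])), (array([282., 238.]), 0.35, array([0.4375, 0.104 ]))]
stop_face [(array([339., 204.]), 0.85, array([ 0.5488, -0.0725]))]
blank_center [(array([283., 266.]), 0.8, array([0.3542, 0.1078])), (array([277., 210.]), 0.67, array([0.5295, 0.1255])), (array([237., 278.]), 0.65, array([0.3164, 0.2529]))]
blank_end [(array([296., 201.]), 0.84, array([0.5584, 0.0651])), (array([221., 290.]), 0.82, array([0.2781, 0.3017])), (array([279., 234.]), 0.56, array([0.4528, 0.1206]))]
j
[... 1085 characters left out ...]
), 0.9, array([0.3083, 0.2443])), (array([246., 225.]), 0.53, array([0.331 , 0.0768]))]
blank_end [(array([298., 203.]), 0.84, array([0.5234, 0.0694])), (array([193., 206.]), 0.74, array([0.2583, 0.2653])), (array([256., 220.]), 0.73, array([0.3679, 0.0793]))]
jig [(array([313., 217.]), 0.76, array([0.541 , 0.0112]))]
offcut_dark [(array([310., 233.]), 0.58, array([ 0.4789, -0.0462]))]
offcut_pale [(array([271., 208.]), 0.55, array([0.4661, 0.1396]))]
pencil [(array([379., 334.]), 0.88, array([ 0.3563, -0.431 ]))]
glue [(array([312., 171.]), 0.65, array([0.7348, 0.2439]))]
jar [(array([361., 194.]), 0.62, array([0.7598, 0.01  ]))]
mallet [(array([231., 160.]), 0.78, array([0.5424, 0.5081]))]
```

```bash
python3 -c "
import cv2
a=cv2.imread('pics/top1.png')[110:310,150:410];b=cv2.imread('pics/side1.png')[110:310,150:410]
cv2.imwrite('pics/c1.png',cv2.resize(a,(780,600),interpolation=2));cv2.imwrite('pics/c2.png',cv2.resize(b,(780,600),interpolation=2))"
```

```text
(no output)
```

View pics/c1.png

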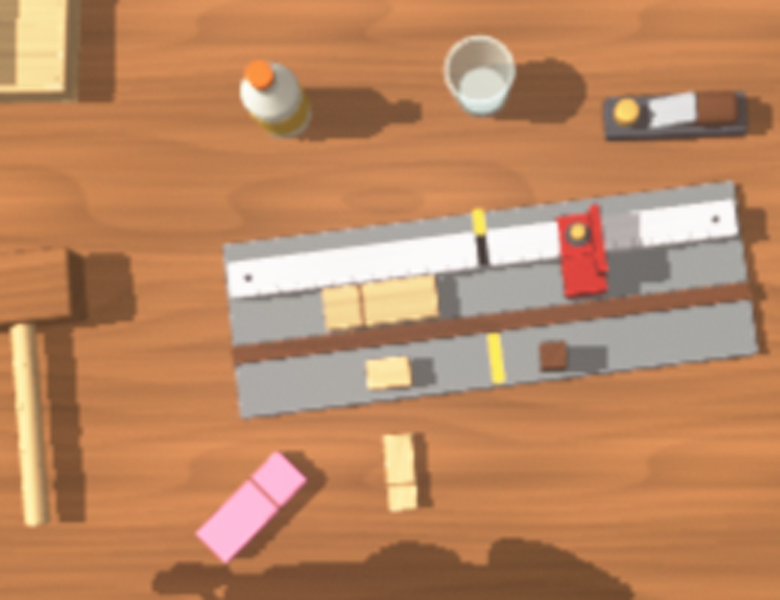

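View pics/c2.png

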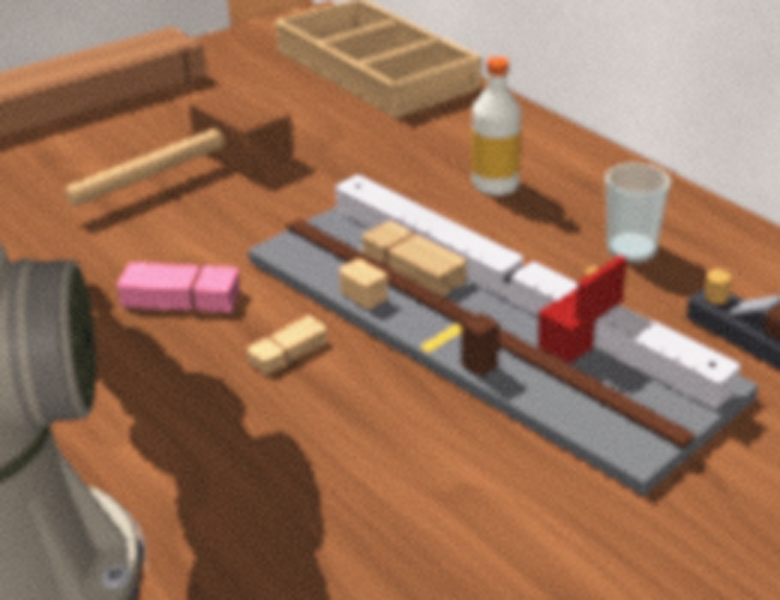

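The top picture shows the jig yawed about +7°, with the red stop near crop px (583,250), the notch at (482,250) and the large pale blank in the channel at (380,302). The pink one and the small pale one lie in front of the jig. I'll move above the jig with tool x along jig +y.

{"api": "jog_arm", "payload": {
  "moves": [
    {"fingers": 1,"slide": [-40,-30,-9],"angular": [0,0,6]},
    {"fingers": 1,"slide": [-72,-54,-18],"angular": [0,0,12]},
    {"fingers": 1,"slide": [-104,-78,-27],"angular": [0,0,18]},
    {"fingers": 1,"slide": [-136,-102,-36],"angular": [0,0,24]},
    {"fingers": 1,"slide": [-168,-126,-45],"angular": [0,0,30]},
    {"fingers": 1,"slide": [-200,-150,-54],"angular": [0,0,36]},
    {"fingers": 1,"slide": [-232,-174,-63],"angular": [0,0,42]},
    {"fingers": 1,"slide": [-264,-198,-72],"angular": [0,0,48]},
    {"fingers": 1,"slide": [-296,-222,-81],"angular": [0,0,54]},
    {"fingers": 1,"slide": [-328,-246,-90],"angular": [0,0,60.5]}
  ]
}}

```text
clock: 2.23
tcp_pos: [0.4271, 0.1814, 0.3029]
orientation: [0.0, 0.663, 0.749, 0.0]
wrist_force: [1.1, 0.5, 0.2]
finger_gap: -0.0002
grip_force: 0.0
```

```bash
python3 - <<'E'
from h import *
show()
px=np.array([(224,243),(735,183),(757,352),(240,415)])/3+[150,110]
J=np.array([(.09,.28),(.09,-.28),(-.1,-.28),(-.1,.28)])
p=cam('top')
P=np.array([ray(p,q,.018)[:2] for q in px])
A,B=J-J.mean(0),P-P.mean(0)
th=np.arctan2((A[:,0]*B[:,1]-A[:,1]*B[:,0]).sum(),(A*B).sum())
c,s=np.cos(th),np.sin(th);M=np.array([[c,-s],[s,c]])
t=P.mean(0)-M@J.mean(0)
print(np.degrees(th),t,(P-J@M.T-t).round(4).tolist())
for n,q,z in(('notch',(482/3+150,250/3+110),.052),('tab',(351,187),.091),('face',(339,204),.034),('blank',(277,210),.032),('end',(296,201),.032)):
    print(n,M.T@(ray(p,q,z)[:2]-t))
E
```

```text
{'clock': np.float64(2.2333), 'tcp_pos': array([0.4271, 0.1814, 0.3029]), 'orientation': array([2.000e-04, 6.627e-01, 7.489e-01, 4.000e-04]), 'wrist_force': array([1.1259, 0.5456, 0.2436]), 'finger_gap': np.float64(-0.0002), 'joint_pos': array([ 2.2820e-01,  8.4000e-02, -2.1300e-02,  1.4645e+00,  2.0000e-04,
        1.6770e+00])}
6.3061866863116 [0.53916161 0.01137463] [[-0.0014, -0.0016], [-0.0023, 0.0], [0.0025, 0.0021], [0.0013, -0.0005]]
notch [0.042502   0.00128793]
tab [ 0.0416392  -0.12581476]
face [-5.56069201e-07 -8.47253678e-02]
blank [0.00463758 0.11499802]
end [0.0263073  0.05117211]
```

{"api": "jog_arm", "payload": {
  "moves": [
    {"fingers": 1,"slide": [-35,13,6]},
    {"fingers": 1,"slide": [-70,26,12]},
    {"fingers": 1,"slide": [-105,39,18]},
    {"fingers": 1,"slide": [-140,52,24]},
    {"fingers": 1,"slide": [-176,66,30]},
    {"fingers": 1,"slide": [-212,80,36]},
    {"fingers": 1,"slide": [-248,94,42]},
    {"fingers": 1,"slide": [-284,108,48]},
    {"fingers": 1,"slide": [-320,121,54]},
    {"fingers": 1,"slide": [-353,134,60],"angular": [0,0,0.7]}
  ]
}}

```text
schema error: expected keys fingers, slide, angular
```

```bash
cat >> h.py <<'E'
def det(p,names):
    for t in names:
        print(t,[(np.round(d['point']),round(d['p'],2),ray(p,d['point'],Z[t])[:2].round(4),toj(ray(p,d['point'],Z[t])).round(4)) for d in tip_of(t,p)[:2]])
TH=np.radians(6.4);T0=np.array([.539,.0114])
def toj(w): return R.from_euler('z',-TH).as_matrix()[:2,:2]@(np.array(w)[:2]-T0)
E
python3 - <<'E'
from h import *
show()
p=cam('wrist'); save(p,'w1.png'); print(p['W'].round(3))
det(p,['notch','stop_tab','stop_face','blank_end','channel'])
E
```

```text
{'clock': np.float64(2.2833), 'tcp_pos': array([0.4318, 0.1759, 0.3042]), 'orientation': array([3.200e-03, 6.673e-01, 7.448e-01, 6.000e-04]), 'wrist_force': array([ 4.7127, -2.1378,  1.4167]), 'finger_gap': np.float64(0.0006), 'joint_pos': array([ 0.2175,  0.0857, -0.0164,  1.4639, -0.0044,  1.6787])}
[[ 0.994  0.103  0.036  0.423]
 [ 0.109 -0.949 -0.295  0.25 ]
 [ 0.004  0.297 -0.955  0.464]
 [ 0.     0.     0.     1.   ]]
notch [(array([411., 275.]), 0.82, array([0.5843, 0.0264]), array([0.0467, 0.0098]))]
stop_tab [(array([376., 260.]), 0.47, array([0.5184, 0.0639]), array([-0.0146,  0.0545]))]
stop_face [(array([412., 275.]), 0.61, array([0.593 , 0.0169]), array([ 0.0542, -0.0005]))]
blank_end [(array([284., 197.]), 0.92, array([0.3878, 0.1197]), array([-0.1382,  0.1245])), (array([207.,  43.]), 0.8, array([0.2775, 0.3074]), array([-0.2269,  0.3233]))]
channel [(array([378., 267.]), 0.64, array([0.543 , 0.0162]), array([0.0045, 0.0044])), (array([382., 201.]), 0.56, array([0.53  , 0.1251]), array([0.0037, 0.114 ]))]
```

View pics/w1.png

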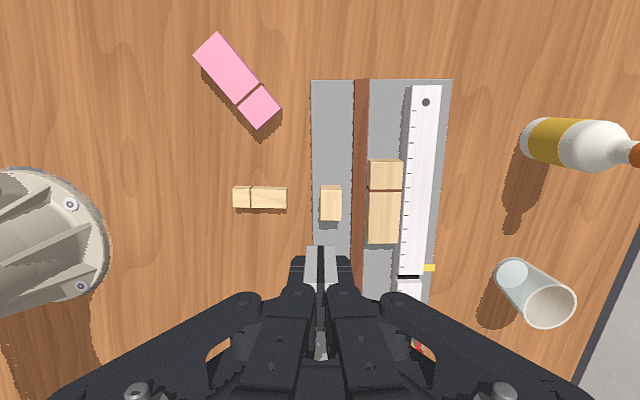

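The move was refused because each row needs all its keys. The wrist view shows the blank at (384,200), the notch at (408,276) and the yellow mark at (429,268).

{"api": "jog_arm", "payload": {
  "moves": [
    {"fingers": 1,"slide": [-35,13,6],"angular": [0,0,0]},
    {"fingers": 1,"slide": [-70,26,12],"angular": [0,0,0]},
    {"fingers": 1,"slide": [-105,39,18],"angular": [0,0,0]},
    {"fingers": 1,"slide": [-140,52,24],"angular": [0,0,0]},
    {"fingers": 1,"slide": [-176,66,30],"angular": [0,0,0]},
    {"fingers": 1,"slide": [-212,80,36],"angular": [0,0,0]},
    {"fingers": 1,"slide": [-248,94,42],"angular": [0,0,0]},
    {"fingers": 1,"slide": [-284,108,48],"angular": [0,0,0]},
    {"fingers": 1,"slide": [-320,121,54],"angular": [0,0,0]},
    {"fingers": 1,"slide": [-346,134,60],"angular": [0,0,0]}
  ]
}}

```text
clock: 3.42
tcp_pos: [0.6042, -0.1436, 0.2411]
orientation: [-0.0, 0.66, 0.751, -0.0]
wrist_force: [-0.1, 0.3, -0.1]
finger_gap: -0.0001
grip_force: 0.0
```

{"api": "jog_arm", "payload": {
  "moves": [
    {"fingers": 1,"slide": [0,0,0],"angular": [0,0,0]},
    {"fingers": 1,"slide": [0,0,0],"angular": [0,0,0]},
    {"fingers": 1,"slide": [0,0,0],"angular": [0,0,0]}
  ]
}}

```text
clock: 3.67
tcp_pos: [0.603, -0.1409, 0.2416]
orientation: [-0.001, 0.66, 0.751, -0.0]
wrist_force: [0.4, 0.7, 0.0]
finger_gap: 0.0002
grip_force: 0.0
```

```bash
python3 - <<'E'
from h import *
show(); print(toj(get_state()['tcp_pos']))
p=cam('wrist'); save(p,'w2.png')
det(p,['notch','stop_tab','stop_face','blank_end','blank_center','channel','offcut_dark'])
E
```

```text
{'clock': np.float64(3.6667), 'tcp_pos': array([ 0.603 , -0.1409,  0.2416]), 'orientation': array([-9.000e-04,  6.598e-01,  7.514e-01, -1.000e-04]), 'wrist_force': array([0.3536, 0.7032, 0.044 ]), 'finger_gap': np.float64(0.0002), 'joint_pos': array([-3.5940e-01,  3.9950e-01,  2.4030e-01,  1.4133e+00,  5.0000e-04,
        1.0817e+00])}
[ 0.0465984  -0.15851628]
notch [(array([324.,  11.]), 0.76, array([0.5852, 0.0216]), array([0.0471, 0.005 ]))]
stop_tab [(array([312., 147.]), 0.71, array([ 0.59  , -0.1059]), array([ 0.0376, -0.1223]))]
stop_face [(array([285., 101.]), 0.62, array([ 0.5538, -0.0667]), array([ 0.006 , -0.0793]))]
blank_end []
blank_center []
channel [(array([287.,  21.]), 0.89, array([0.5459, 0.0153]), array([0.0073, 0.0031])), (array([134., 332.]), 0.7, array([ 0.3636, -0.4141]), array([-0.2217, -0.4033]))]
offcut_dark [(array([217.,  81.]), 0.79, array([ 0.4667, -0.0547]), array([-0.0793, -0.0577]))]
```

View pics/w2.png

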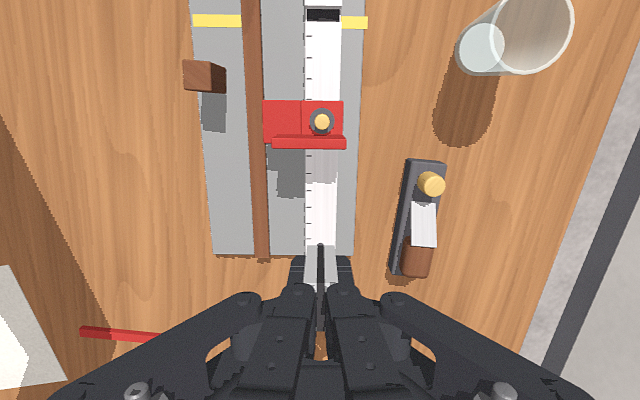

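The stop is at (305,125), with its tab's top strip at rows 136–148 and columns 272–346. The dark notch is at (323,15) and the yellow marks at rows 15–28.

```bash
python3 - <<'E'
from h import *
p=cam('wrist')
for n,q,z in(('tabtop-',(309,148.5),.1085),('tabtop+',(309,136.5),.1085),('notch',(323,15),.052),('markL',(216,20.5),.018),('markR',(355,22),.018),('jigcornerR',(354,254.5),.018),('jigcornerL',(214,254.5),.018),('railR',(342,100),.052),('railL',(305,100),.052)):
    w=ray(p,q,z); print(n,w.round(4),toj(w).round(4))
E
```

```text
tabtop- [ 0.5885 -0.1076  0.1085] [ 0.0359 -0.1238]
tabtop+ [ 0.5872 -0.0967  0.1085] [ 0.0359 -0.1128]
notch [0.5859 0.0165 0.052 ] [ 0.0471 -0.0002]
markL [0.4706 0.0048 0.018 ] [-0.0688  0.001 ]
markR [0.6204 0.0224 0.018 ] [0.0821 0.0019]
jigcornerR [ 0.6633 -0.2526  0.018 ] [ 0.0941 -0.2762]
jigcornerL [ 0.4765 -0.2766  0.018 ] [-0.0943 -0.2792]
railR [ 0.6161 -0.0599  0.052 ] [ 0.0687 -0.0795]
railL [ 0.5773 -0.0649  0.052 ] [ 0.0295 -0.0801]
```

{"api": "jog_arm", "payload": {
  "moves": [
    {"fingers": 1,"slide": [-2,-7,39],"angular": [0,0,0]},
    {"fingers": 1,"slide": [-2,-7,78],"angular": [0,0,0]},
    {"fingers": 1,"slide": [-2,-7,117],"angular": [0,0,0]},
    {"fingers": 1,"slide": [-2,-7,145],"angular": [0,0,0]},
    {"fingers": 1,"slide": [-2,-7,155],"angular": [0,0,0]},
    {"fingers": 1,"slide": [-2,-7,155],"angular": [0,0,-0.6]},
    {"fingers": 1,"slide": [-2,-7,155],"angular": [0,0,-0.6]}
  ]
}}

```text
clock: 4.7
tcp_pos: [0.597, -0.1461, 0.0879]
orientation: [0.0, 0.657, 0.754, 0.0]
wrist_force: [0.3, -0.0, 1.3]
finger_gap: -0.0004
grip_force: 0.0
```

{"api": "jog_arm", "payload": {
  "moves": [
    {"fingers": 1,"slide": [5,0,0],"angular": [0,0,0]},
    {"fingers": 1,"slide": [10,0,0],"angular": [0,0,0]},
    {"fingers": 1,"slide": [14,0,0],"angular": [0,0,0]},
    {"fingers": 1,"slide": [18,0,0],"angular": [0,0,0]},
    {"fingers": 1,"slide": [22,0,0],"angular": [0,0,0]},
    {"fingers": 1,"slide": [26,0,0],"angular": [0,0,0]},
    {"fingers": 1,"slide": [30,0,0],"angular": [0,0,0]},
    {"fingers": 1,"slide": [34,0,0],"angular": [0,0,0]},
    {"fingers": 1,"slide": [37,0,0],"angular": [0,0,0]},
    {"fingers": 1,"slide": [40,0,0],"angular": [0,0,0]}
  ]
}}

```text
clock: 5.53
tcp_pos: [0.5915, -0.1066, 0.0874]
orientation: [0.001, 0.657, 0.754, -0.0]
wrist_force: [-0.8, -3.7, 1.5]
finger_gap: -0.0
grip_force: 1.6
```

```bash
python3 - <<'E'
from h import *
show(); print(toj(get_state()['tcp_pos']))
p=cam('wrist'); save(p,'w3.png'); det(p,['notch','stop_tab','stop_face','blank_end','blank_center','channel'])
E
```

```text
{'clock': np.float64(5.5333), 'tcp_pos': array([ 0.5915, -0.1066,  0.0874]), 'orientation': array([ 7.000e-04,  6.570e-01,  7.539e-01, -2.000e-04]), 'wrist_force': array([-0.8254, -3.6857,  1.5121]), 'finger_gap': np.float64(-0.0), 'joint_pos': array([-3.1140e-01,  4.2490e-01, -1.0500e-01,  1.0397e+00, -8.0000e-04,
        1.1222e+00])}
[ 0.03897029 -0.12315542]
notch [(array([340.,   7.]), 0.56, array([0.5854, 0.0193]), array([0.047 , 0.0026]))]
stop_tab []
stop_face [(array([272., 136.]), 0.61, array([ 0.5522, -0.0567]), array([ 0.0056, -0.0692]))]
blank_end [(array([268., 136.]), 0.28, array([ 0.5496, -0.0573]), array([ 0.0029, -0.0694]))]
blank_center []
channel [(array([270.,  18.]), 0.62, array([0.5422, 0.0161]), array([0.0037, 0.0043]))]
```

View pics/w3.png

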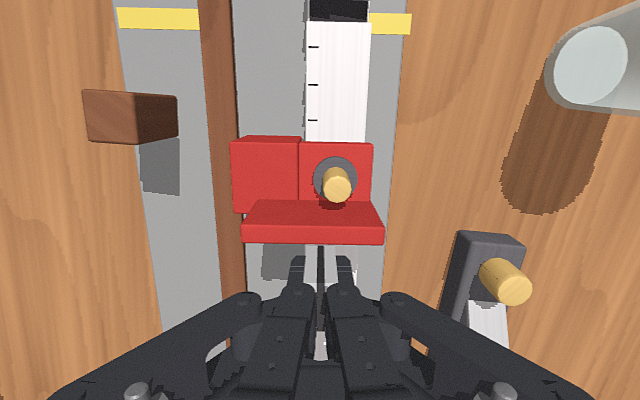

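Finger is on the tab, about 90 mm of travel left; the notch's near edge is at row 21.

{"api": "jog_arm", "payload": {
  "moves": [
    {"fingers": 1,"slide": [7,0,0],"angular": [0,0,0]},
    {"fingers": 1,"slide": [15,0,0],"angular": [0,0,0]},
    {"fingers": 1,"slide": [24,0,0],"angular": [0,0,0]},
    {"fingers": 1,"slide": [33,0,0],"angular": [0,0,0]},
    {"fingers": 1,"slide": [42,0,0],"angular": [0,0,0]},
    {"fingers": 1,"slide": [51,0,0],"angular": [0,0,0]},
    {"fingers": 1,"slide": [59,0,0],"angular": [0,0,0]},
    {"fingers": 1,"slide": [66,0,0],"angular": [0,0,0]},
    {"fingers": 1,"slide": [71,0,0],"angular": [0,0,0]},
    {"fingers": 1,"slide": [74,0,0],"angular": [0,0,0]}
  ]
}}

```text
clock: 6.72
tcp_pos: [0.5818, -0.0325, 0.0876]
orientation: [0.001, 0.657, 0.754, 0.001]
wrist_force: [3.3, -3.4, 2.4]
finger_gap: 0.0
grip_force: 2.2
```

```bash
python3 - <<'E'
from h import *
show(); print(toj(get_state()['tcp_pos']))
p=cam('wrist'); save(p,'w4.png'); det(p,['notch','stop_face','blank_end','blank_center'])
p=cam('side'); save(p,'s4.png'); det(p,['notch','stop_tab','stop_face','blank_end','blank_center'])
E
```

```text
{'clock': np.float64(6.7167), 'tcp_pos': array([ 0.5818, -0.0325,  0.0876]), 'orientation': array([8.000e-04, 6.567e-01, 7.542e-01, 6.000e-04]), 'wrist_force': array([ 3.2914, -3.3999,  2.4122]), 'finger_gap': np.float64(0.0), 'joint_pos': array([-1.9360e-01,  3.9110e-01, -1.5640e-01,  1.0213e+00,  2.0000e-04,
        1.2393e+00])}
[ 0.03764936 -0.04835323]
notch [(array([337., 144.]), 0.66, array([0.5852, 0.0204]), array([0.047 , 0.0038]))]
stop_face [(array([272., 136.]), 0.83, array([0.5429, 0.018 ]), array([0.0046, 0.0061]))]
blank_end [(array([269.,  53.]), 0.98, array([0.5362, 0.0679]), array([0.0035, 0.0565])), (array([271., 136.]), 0.66, array([0.5419, 0.0175]), array([0.0035, 0.0057]))]
blank_center []
notch [(array([318., 199.]), 0.96, array([0.5705, 0.0228]), array([0.0325, 0.0079]))]
stop_tab [(array([314., 171.]), 0.74, array([0.6343, 0.1177]), array([0.1065, 0.0951])), (array([331., 195.]), 0.59, array([ 0.5742, -0.0297]), array([ 0.0304, -0.0448]))]
stop_face [(array([309., 208.]), 0.76, array([0.5301, 0.0215]), array([-0.0077,  0.0111]))]
blank_end [(array([300., 202.]), 0.67, array([0.5353, 0.0707]), array([0.003 , 0.0594])), (array([190., 206.]), 0.65, array([0.2515, 0.2702]), array([-0.2568,  0.2892]))]
blank_center [(array([288., 196.]), 0.89, array([0.5283, 0.1232]), array([0.0018, 0.1123])), (array([245., 220.]), 0.7, array([0.344 , 0.0999]), array([-0.1839,  0.1097]))]
```

View pics/w4.png

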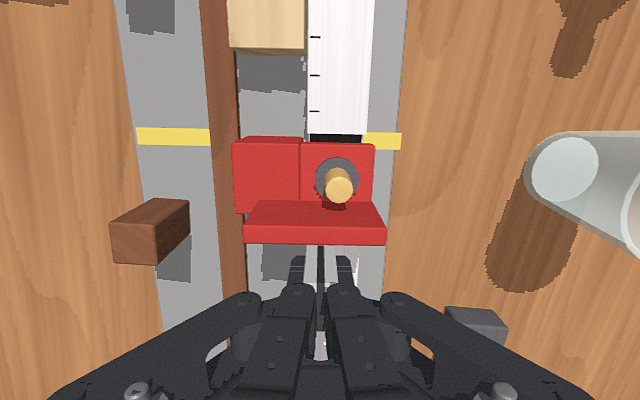

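The notch's far edge is at row 135, just ahead of the stop, about 16 mm left. I'll creep from here.

{"api": "jog_arm", "payload": {
  "moves": [
    {"fingers": 1,"slide": [2,0,0],"angular": [0,0,0]},
    {"fingers": 1,"slide": [4,0,0],"angular": [0,0,0]},
    {"fingers": 1,"slide": [6,0,0],"angular": [0,0,0]},
    {"fingers": 1,"slide": [7,0,0],"angular": [0,0,0]},
    {"fingers": 1,"slide": [8,0,0],"angular": [0,0,0]},
    {"fingers": 1,"slide": [8.5,0,0],"angular": [0,0,0]}
  ]
}}

```text
clock: 7.77
tcp_pos: [0.5793, -0.0243, 0.0868]
orientation: [-0.0, 0.657, 0.754, -0.0]
wrist_force: [-1.1, -3.0, -1.1]
finger_gap: 0.0
grip_force: 1.3
```

{"api": "jog_arm", "payload": {
  "moves": [
    {"fingers": 1,"slide": [0.5,0,0],"angular": [0,0,0]},
    {"fingers": 1,"slide": [1,0,0],"angular": [0,0,0]},
    {"fingers": 1,"slide": [1.5,0,0],"angular": [0,0,0]}
  ]
}}

```text
clock: 8.02
tcp_pos: [0.5795, -0.023, 0.0871]
orientation: [-0.0, 0.657, 0.754, 0.0]
wrist_force: [-1.0, -2.9, 0.3]
finger_gap: 0.0
grip_force: 1.3
```

{"api": "jog_arm", "payload": {
  "moves": [
    {"fingers": 1,"slide": [0.5,0,0],"angular": [0,0,0]},
    {"fingers": 1,"slide": [1,0,0],"angular": [0,0,0]}
  ]
}}

```text
clock: 8.18
tcp_pos: [0.5799, -0.0221, 0.0875]
orientation: [0.0, 0.657, 0.754, 0.0]
wrist_force: [-0.7, -1.2, 1.3]
finger_gap: 0.0003
grip_force: 1.1
```

```bash
python3 - <<'E'
from h import *
show(); print(toj(get_state()['tcp_pos']))
p=cam('wrist'); det(p,['stop_face','blank_end'])
E
```

```text
{'clock': np.float64(8.1833), 'tcp_pos': array([ 0.5799, -0.0221,  0.0875]), 'orientation': array([4.000e-04, 6.569e-01, 7.540e-01, 3.000e-04]), 'wrist_force': array([-0.7303, -1.2024,  1.2542]), 'finger_gap': np.float64(0.0003), 'joint_pos': array([-1.7650e-01,  3.8780e-01, -1.6180e-01,  1.0202e+00,  2.0000e-04,
        1.2568e+00])}
[ 0.0368957  -0.03781955]
stop_face [(array([277., 134.]), 0.7, array([0.5439, 0.0299]), array([0.0069, 0.0178]))]
blank_end [(array([269.,  70.]), 0.9, array([0.535 , 0.0684]), array([0.0023, 0.0571]))]
```

The push force dipped from 3 to 1.2 N, so the pull-in may be starting. I'll continue in 1 mm steps.

{"api": "jog_arm", "payload": {
  "moves": [
    {"fingers": 1,"slide": [0.5,0,0],"angular": [0,0,0]},
    {"fingers": 1,"slide": [1,0,0],"angular": [0,0,0]},
    {"fingers": 1,"slide": [1,0,0],"angular": [0,0,0]}
  ]
}}

```text
clock: 8.58
tcp_pos: [0.5797, -0.0209, 0.0874]
orientation: [0.0, 0.657, 0.754, 0.0]
wrist_force: [0.6, -2.2, 2.6]
finger_gap: -0.0001
grip_force: 1.3
```

{"api": "jog_arm", "payload": {
  "moves": [
    {"fingers": 1,"slide": [0.5,0,0],"angular": [0,0,0]},
    {"fingers": 1,"slide": [1,0,0],"angular": [0,0,0]},
    {"fingers": 1,"slide": [1,0,0],"angular": [0,0,0]}
  ]
}}

```text
clock: 8.83
tcp_pos: [0.5795, -0.0197, 0.0874]
orientation: [0.0, 0.657, 0.754, 0.001]
wrist_force: [0.5, -0.6, 2.6]
finger_gap: 0.0002
grip_force: 1.1
```

```bash
python3 - <<'E'
from h import *
show(); print(toj(get_state()['tcp_pos']))
p=cam('wrist'); save(p,'w5.png'); det(p,['stop_face','blank_end'])
cv2.imwrite('pics/w5c.png',cv2.resize(p['color'][20:270,200:430,::-1],(552,600)))
E
```

```text
{'clock': np.float64(8.8333), 'tcp_pos': array([ 0.5795, -0.0197,  0.0874]), 'orientation': array([1.000e-04, 6.567e-01, 7.541e-01, 5.000e-04]), 'wrist_force': array([ 0.4626, -0.6162,  2.5979]), 'finger_gap': np.float64(0.0002), 'joint_pos': array([-1.7290e-01,  3.8730e-01, -1.6300e-01,  1.0199e+00,  8.0000e-04,
        1.2601e+00])}
[ 0.036758   -0.03543928]
stop_face [(array([273., 137.]), 0.79, array([0.5409, 0.0299]), array([0.0039, 0.0182]))]
blank_end [(array([274.,  75.]), 0.88, array([0.5379, 0.0687]), array([0.0053, 0.0571])), (array([276., 149.]), 0.67, array([0.5434, 0.0219]), array([0.0056, 0.01  ]))]
```

View pics/w5c.png

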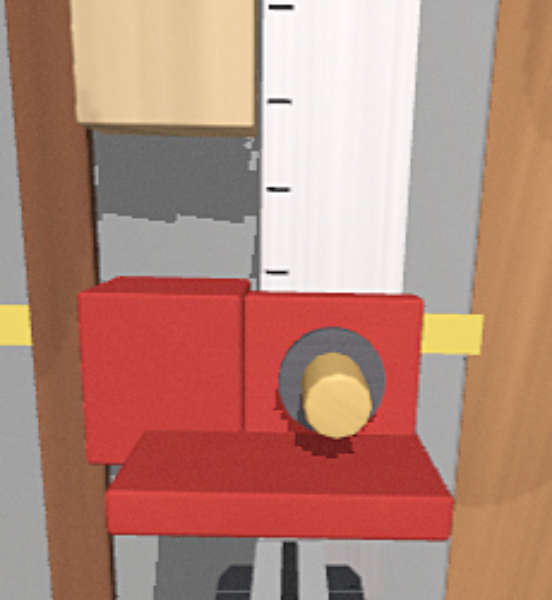

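The stop's body now covers the notch, but the brass knob hasn't visibly dropped. Continuing.

{"api": "jog_arm", "payload": {
  "moves": [
    {"fingers": 1,"slide": [0.5,0,0],"angular": [0,0,0]},
    {"fingers": 1,"slide": [1,0,0],"angular": [0,0,0]},
    {"fingers": 1,"slide": [1,0,0],"angular": [0,0,0]}
  ]
}}

```text
clock: 9.23
tcp_pos: [0.5785, -0.0187, 0.0867]
orientation: [-0.001, 0.657, 0.754, -0.0]
wrist_force: [0.2, -0.3, 0.7]
finger_gap: 0.0
grip_force: 0.0
```

{"api": "jog_arm", "payload": {
  "moves": [
    {"fingers": 1,"slide": [0.5,0,0],"angular": [0,0,0]},
    {"fingers": 1,"slide": [1,0,0],"angular": [0,0,0]},
    {"fingers": 1,"slide": [1,0,0],"angular": [0,0,0]}
  ]
}}

```text
clock: 9.48
tcp_pos: [0.5785, -0.0179, 0.0867]
orientation: [-0.0, 0.657, 0.754, -0.0]
wrist_force: [-0.2, -0.5, -0.9]
finger_gap: -0.0001
grip_force: 0.0
```

```bash
python3 - <<'E'
from h import *
show(); print(toj(get_state()['tcp_pos']))
p=cam('wrist'); save(p,'w6.png'); det(p,['stop_face','blank_end'])
def red(f):
    a=cv2.imread('pics/'+f).astype(int)[:,250:]; m=(a[...,2]>100)&(a[...,1]<70)&(a[...,0]<70); m=m[120:270,:150]; r=np.where(m.sum(1)>60)[0]+120
    return r.min(),r.max(), (r[-1]) 
def knob(f):
    a=cv2.imread('pics/'+f).astype(int)[140:215,305:375]; m=(a[...,2]>180)&(a[...,1]>130)&(a[...,0]<130); y,x=np.where(m); return y.min()+140,y.max()+140,len(y)
for f in('w3.png','w4.png','w5.png','w6.png'): print(f,red(f),knob(f))
E
```

```text
{'clock': np.float64(9.4833), 'tcp_pos': array([ 0.5785, -0.0179,  0.0867]), 'orientation': array([-4.000e-04,  6.568e-01,  7.541e-01, -1.000e-04]), 'wrist_force': array([-0.1501, -0.525 , -0.8771]), 'finger_gap': np.float64(-0.0001), 'joint_pos': array([-1.6970e-01,  3.8720e-01, -1.6470e-01,  1.0197e+00,  2.0000e-04,
        1.2634e+00])}
[ 0.03600641 -0.03351574]
stop_face [(array([274., 127.]), 0.79, array([0.5403, 0.0386]), array([0.0043, 0.0269]))]
blank_end [(array([273.,  78.]), 0.56, array([0.5366, 0.0682]), array([0.0039, 0.0567]))]
w3.png (np.int64(142), np.int64(243), np.int64(243)) (np.int64(167), np.int64(202), 494)
w4.png (np.int64(142), np.int64(244), np.int64(244)) (np.int64(140), np.int64(202), 640)
w5.png (np.int64(142), np.int64(243), np.int64(243)) (np.int64(142), np.int64(202), 626)
w6.png (np.int64(134), np.int64(235), np.int64(235)) (np.int64(159), np.int64(191), 532)
```

The stop jumped about 5 mm ahead of the finger (rows 142→134) and contact force went to zero, so the pin has dropped. I'll retreat, go over and come down beyond the blank's far end.

{"api": "jog_arm", "payload": {
  "moves": [
    {"fingers": 1,"slide": [-15,0,0],"angular": [0,0,0]},
    {"fingers": 1,"slide": [-20,0,-25],"angular": [0,0,0]},
    {"fingers": 1,"slide": [-20,0,-65],"angular": [0,0,0]},
    {"fingers": 1,"slide": [-20,0,-105],"angular": [0,0,0]},
    {"fingers": 1,"slide": [5,-5,-130],"angular": [0,0,0]},
    {"fingers": 1,"slide": [45,-10,-130],"angular": [0,0,1]},
    {"fingers": 1,"slide": [85,-14,-130],"angular": [0,0,1]},
    {"fingers": 1,"slide": [125,-18,-130],"angular": [0,0,1]},
    {"fingers": 1,"slide": [165,-22,-130],"angular": [0,0,1]},
    {"fingers": 1,"slide": [200,-26,-130],"angular": [0,0,1]}
  ]
}}

```text
clock: 10.47
tcp_pos: [0.5254, 0.1777, 0.2175]
orientation: [0.0, 0.663, 0.748, 0.0]
wrist_force: [-0.7, -0.1, -0.7]
finger_gap: 0.0
grip_force: 0.0
```

{"api": "jog_arm", "payload": {
  "moves": [
    {"fingers": 1,"slide": [25,0,0],"angular": [0,0,0]},
    {"fingers": 1,"slide": [48,0,0],"angular": [0,0,0]},
    {"fingers": 1,"slide": [48,0,0],"angular": [0,0,0]},
    {"fingers": 1,"slide": [48,0,0],"angular": [0,0,0]},
    {"fingers": 1,"slide": [48,0,0],"angular": [0,0,0]}
  ]
}}

```text
clock: 10.88
tcp_pos: [0.5203, 0.2233, 0.217]
orientation: [0.0, 0.663, 0.748, -0.0]
wrist_force: [0.7, 0.4, -0.3]
finger_gap: -0.0
grip_force: 0.0
```

```bash
python3 - <<'E'
from h import *
show(); print(toj(get_state()['tcp_pos']))
p=cam('wrist'); save(p,'w7.png'); det(p,['blank_end','blank_center'])
p=cam('top'); det(p,['notch','stop_tab','stop_face','blank_end','blank_center'])
p=cam('side');save(p,'s7.png'); det(p,['stop_tab','stop_face','blank_end','blank_center'])
E
```

```text
{'clock': np.float64(10.8833), 'tcp_pos': array([0.5203, 0.2233, 0.217 ]), 'orientation': array([ 2.000e-04,  6.635e-01,  7.482e-01, -2.000e-04]), 'wrist_force': array([ 0.698 ,  0.3853, -0.3196]), 'finger_gap': np.float64(-0.0), 'joint_pos': array([ 2.6400e-01,  2.9500e-01,  3.1300e-02,  1.3072e+00, -5.0000e-04,
        1.7148e+00])}
[0.00502107 0.2127076 ]
blank_end [(array([206., 245.]), 0.79, array([0.3953, 0.1227]), array([-0.1304,  0.1266])), (array([98., 68.]), 0.63, array([0.2837, 0.3071]), array([-0.2208,  0.3223]))]
blank_center [(array([317., 251.]), 0.87, array([0.5273, 0.1313]), array([0.0017, 0.1204])), (array([142., 112.]), 0.71, array([0.3261, 0.2684]), array([-0.1829,  0.2791]))]
notch [(array([312., 193.]), 0.57, array([0.581 , 0.0128]), array([ 0.0419, -0.0033])), (array([296., 204.]), 0.31, array([0.5459, 0.065 ]), array([0.0129, 0.0525]))]
stop_tab [(array([316., 189.]), 0.67, array([ 0.5882, -0.0009]), array([ 0.0475, -0.0177]))]
stop_face [(array([306., 206.]), 0.97, array([0.5443, 0.032 ]), array([0.0075, 0.0199]))]
blank_end [(array([295., 206.]), 0.87, array([0.5452, 0.0693]), array([0.0126, 0.0569])), (array([281., 253.]), 0.67, array([0.3943, 0.1122]), array([-0.1326,  0.1164]))]
blank_center [(array([277., 206.]), 0.8, array([0.5428, 0.1249]), array([0.0164, 0.1124])), (array([287., 268.]), 0.66, array([0.3478, 0.0938]), array([-0.1809,  0.1032]))]
stop_tab [(array([330., 191.]), 0.65, array([ 0.5873, -0.0129]), array([ 0.0453, -0.0296]))]
stop_face [(array([308., 204.]), 0.89, array([0.5422, 0.0416]), array([0.0065, 0.0297]))]
blank_end [(array([301., 201.]), 0.84, array([0.5413, 0.0719]), array([0.009 , 0.0598])), (array([194., 211.]), 0.68, array([0.2483, 0.2401]), array([-0.2634,  0.2596]))]
blank_center [(array([286., 196.]), 0.81, array([0.5197, 0.1256]), array([-0.0065,  0.1156])), (array([210., 203.]), 0.77, array([0.3098, 0.2475]), array([-0.2015,  0.2602]))]
```

View pics/w7.png

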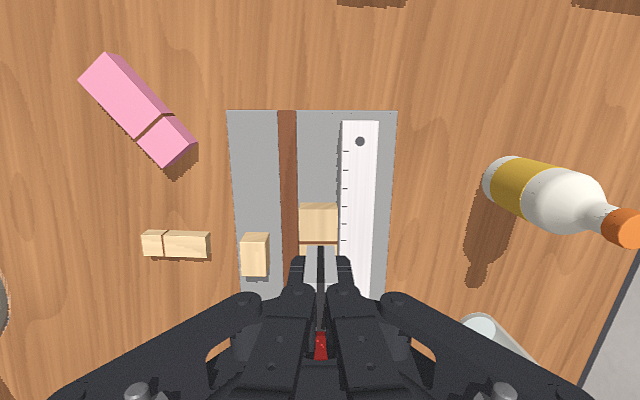

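The blank's far (+y) end is at row ~203, columns 299–337. I'll compute the distance to go down.

```bash
python3 - <<'E'
from h import *
s=get_state();p=cam('wrist'); q=s['orientation']; M=R.from_quat([q[1],q[2],q[3],q[0]])
for n,px,z in(('blankfar',(318,203),.046),('lip edge',(297,160),.026),('rail near',(341,160),.052),('boardfarL',(228,111),.018),('boardfarR',(395,111),.018)):
    w=ray(p,px,z); print(n,w.round(4),toj(w).round(4),'tool mm',(M.inv().apply(w-s['tcp_pos'])*1000).round(1))
E
```

```text
blankfar [0.5209 0.1962 0.046 ] [0.0026 0.1856] tool mm [-27.9  -2.4 171.1]
lip edge [0.4922 0.2373 0.026 ] [-0.0213  0.2297] tool mm [ 16.4 -26.  191.1]
rail near [0.539  0.2472 0.052 ] [0.0263 0.2343] tool mm [ 20.6  21.6 165.2]
boardfarL [0.4115 0.2805 0.018 ] [-0.0967  0.2817] tool mm [  69.  -101.   199.1]
boardfarR [0.5931 0.3023 0.018 ] [0.0861 0.2831] tool mm [ 68.9  81.9 199.2]
```

{"api": "jog_arm", "payload": {
  "moves": [
    {"fingers": 1,"slide": [8,-2,39],"angular": [0,0,0]},
    {"fingers": 1,"slide": [8,-2,78],"angular": [0,0,0]},
    {"fingers": 1,"slide": [8,-2,117],"angular": [0,0,0]},
    {"fingers": 1,"slide": [8,-2,150],"angular": [0,0,0]},
    {"fingers": 1,"slide": [8,-2,170],"angular": [0,0,0]},
    {"fingers": 1,"slide": [8,-2,180],"angular": [0,0,0]},
    {"fingers": 1,"slide": [8,-2,180],"angular": [0,0,0]},
    {"fingers": 1,"slide": [8,-2,180],"angular": [0,0,0]}
  ]
}}

```text
clock: 12.3
tcp_pos: [0.5174, 0.2319, 0.0376]
orientation: [0.0, 0.663, 0.748, 0.0]
wrist_force: [0.6, 0.4, 0.4]
finger_gap: 0.0002
grip_force: 0.0
```

{"api": "jog_arm", "payload": {
  "moves": [
    {"fingers": 1,"slide": [-4,0,0],"angular": [0,0,0]},
    {"fingers": 1,"slide": [-8,0,0],"angular": [0,0,0]},
    {"fingers": 1,"slide": [-12,0,0],"angular": [0,0,0]},
    {"fingers": 1,"slide": [-16,0,0],"angular": [0,0,0]},
    {"fingers": 1,"slide": [-19,0,0],"angular": [0,0,0]},
    {"fingers": 1,"slide": [-22,0,0],"angular": [0,0,0]},
    {"fingers": 1,"slide": [-25,0,0],"angular": [0,0,0]},
    {"fingers": 1,"slide": [-28,0,0],"angular": [0,0,0]},
    {"fingers": 1,"slide": [-31,0,0],"angular": [0,0,0]},
    {"fingers": 1,"slide": [-33,0,0],"angular": [0,0,0]}
  ]
}}

```text
clock: 13.13
tcp_pos: [0.521, 0.1986, 0.0371]
orientation: [-0.0, 0.663, 0.748, -0.0]
wrist_force: [0.2, -0.6, 0.7]
finger_gap: -0.0001
grip_force: 0.0
```

```bash
python3 - <<'E'
from h import *
show(); print(toj(get_state()['tcp_pos']))
p=cam('side');save(p,'s8.png'); det(p,['stop_face','blank_end'])
p=cam('top');save(p,'t8.png'); det(p,['stop_face','blank_end'])
E
```

```text
{'clock': np.float64(13.1333), 'tcp_pos': array([0.521 , 0.1986, 0.0371]), 'orientation': array([-0.    ,  0.6635,  0.7482, -0.    ]), 'wrist_force': array([ 0.1616, -0.5583,  0.6549]), 'finger_gap': np.float64(-0.0001), 'joint_pos': array([ 0.2203,  0.3945, -0.2893,  0.8871,  0.    ,  1.6712])}
[0.00298361 0.18807931]
stop_face [(array([306., 204.]), 0.6, array([0.5401, 0.0456]), array([0.0049, 0.0339]))]
blank_end [(array([192., 207.]), 0.76, array([0.2525, 0.2621]), array([-0.2567,  0.2811])), (array([300., 204.]), 0.66, array([0.5276, 0.0613]), array([-0.0057,  0.0509]))]
stop_face [(array([308., 205.]), 0.91, array([0.5448, 0.025 ]), array([0.0073, 0.0128])), (array([313., 207.]), 0.26, array([0.5395, 0.0106]), array([ 0.0004, -0.0009]))]
blank_end [(array([297., 203.]), 0.95, array([0.5519, 0.0623]), array([0.0185, 0.0491])), (array([283., 253.]), 0.77, array([0.393 , 0.1081]), array([-0.1344,  0.1124]))]
```

{"api": "jog_arm", "payload": {
  "moves": [
    {"fingers": 1,"slide": [-3,0,0],"angular": [0,0,0]},
    {"fingers": 1,"slide": [-6,0,0],"angular": [0,0,0]},
    {"fingers": 1,"slide": [-9,0,0],"angular": [0,0,0]},
    {"fingers": 1,"slide": [-12,0,0],"angular": [0,0,0]},
    {"fingers": 1,"slide": [-15,0,0],"angular": [0,0,0]},
    {"fingers": 1,"slide": [-17.5,0,0],"angular": [0,0,0]},
    {"fingers": 1,"slide": [-20,0,0],"angular": [0,0,0]},
    {"fingers": 1,"slide": [-22,0,0],"angular": [0,0,0]},
    {"fingers": 1,"slide": [-23,0,0],"angular": [0,0,0]},
    {"fingers": 1,"slide": [-23,0,0],"angular": [0,0,0]}
  ]
}}

```text
clock: 14.27
tcp_pos: [0.5238, 0.176, 0.0371]
orientation: [-0.0, 0.664, 0.748, 0.0]
wrist_force: [1.1, 0.4, 0.6]
finger_gap: -0.0003
grip_force: 0.0
```

```bash
python3 - <<'E'
from h import *
show(); print(toj(get_state()['tcp_pos']))
a=[]
for n in('top','side'):
    p=cam(n);det(p,['stop_face','blank_end','blank_center']); a.append(cv2.resize(p['color'][170:240,255:365,::-1],(660,420)) if n=='top' else cv2.resize(p['color'][170:240,265:365,::-1],(600,420)))
b=cv2.resize(np.hstack(a),(800,267)); cv2.imwrite('pics/c9.png',b)
E
```

```text
{'clock': np.float64(14.2667), 'tcp_pos': array([0.5238, 0.176 , 0.0371]), 'orientation': array([-0.    ,  0.6635,  0.7482,  0.    ]), 'wrist_force': array([1.1428, 0.3605, 0.5942]), 'finger_gap': np.float64(-0.0003), 'joint_pos': array([ 1.7870e-01,  3.8590e-01, -3.0260e-01,  8.8230e-01,  1.0000e-04,
        1.6298e+00])}
[0.00322471 0.16522609]
stop_face [(array([312., 208.]), 0.72, array([0.5347, 0.0128]), array([-0.0041,  0.0019])), (array([306., 209.]), 0.68, array([0.5343, 0.0317]), array([-0.0024,  0.0207]))]
blank_end [(array([295., 207.]), 0.77, array([0.5393, 0.069 ]), array([0.0068, 0.0572])), (array([334., 228.]), 0.56, array([ 0.473, -0.057]), array([-0.0732, -0.0606]))]
blank_center [(array([283., 265.]), 0.64, array([0.3557, 0.1056]), array([-0.1716,  0.114 ])), (array([278., 210.]), 0.59, array([0.5295, 0.1236]), array([0.0031, 0.1126]))]
stop_face [(array([306., 208.]), 0.92, array([0.5227, 0.027 ]), array([-0.0144,  0.0173])), (array([362., 193.]), 0.62, array([ 0.725 , -0.0261]), array([ 0.1806, -0.058 ]))]
blank_end [(array([301., 201.]), 0.81, array([0.5367, 0.0704]), array([0.0043, 0.0589])), (array([256., 220.]), 0.75, array([0.3689, 0.0785]), array([-0.1616,  0.0856]))]
blank_center [(array([288., 196.]), 0.91, array([0.5229, 0.1205]), array([-0.0039,  0.1103])), (array([298., 204.]), 0.64, array([0.5228, 0.0646]), array([-0.0102,  0.0546]))]
```

View pics/c9.png

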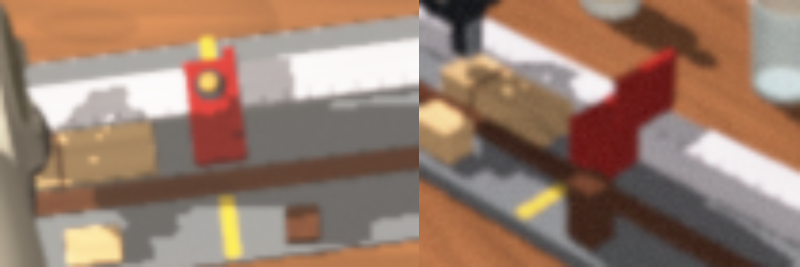

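The top and side crops show the blank apparently unmoved: its end is at top px (296,207) and the stop face at (306,209). I need to check where the finger actually is.

```bash
python3 - <<'E'
from h import *
s=get_state(); show(s)
def proj(p,w):
    f=200/np.tan(np.radians(p['fovy'])/2); c=np.linalg.inv(p['W'])@np.append(w,1); return c[:2]/c[2]*f+[p['cx'],p['cy']]
tip=np.array(s['tcp_pos'])-[0,0,.011]
P={n:cam(n) for n in('wrist','side','top')}
for n,p in P.items(): print(n,'tip',proj(p,tip).round(1),'tcp',proj(p,np.array(s['tcp_pos'])).round(1))
w=P['wrist']['color'][100:400,170:470,::-1]; sd=P['side']['color'][150:230,250:330,::-1].copy()
cv2.imwrite('pics/c10.png',np.hstack([cv2.resize(w,(400,400)),cv2.resize(sd,(400,400),interpolation=cv2.INTER_CUBIC)]))
p=P['top']
for px in((295.7,208),(257.7,213),(305.7,206)): print(px,toj(ray(p,px,.046)))
E
```

```text
{'clock': np.float64(14.6667), 'tcp_pos': array([0.5237, 0.1763, 0.0371]), 'orientation': array([-0.    ,  0.6633,  0.7483,  0.    ]), 'wrist_force': array([-0.4006,  0.3002, -0.2864]), 'finger_gap': np.float64(0.0), 'joint_pos': array([ 1.7940e-01,  3.8600e-01, -3.0250e-01,  8.8230e-01,  1.0000e-04,
        1.6299e+00])}
wrist tip [319.7 237.9] tcp [319.7 245.9]
side tip [277.8 190.9] tcp [277.7 188.1]
top tip [261.6 212.6] tcp [261.2 212.3]
(295.7, 208) [0.00248251 0.05404135]
(257.7, 213) [0.00114915 0.17589448]
(305.7, 206) [0.00501104 0.021703  ]
```

View pics/c10.png

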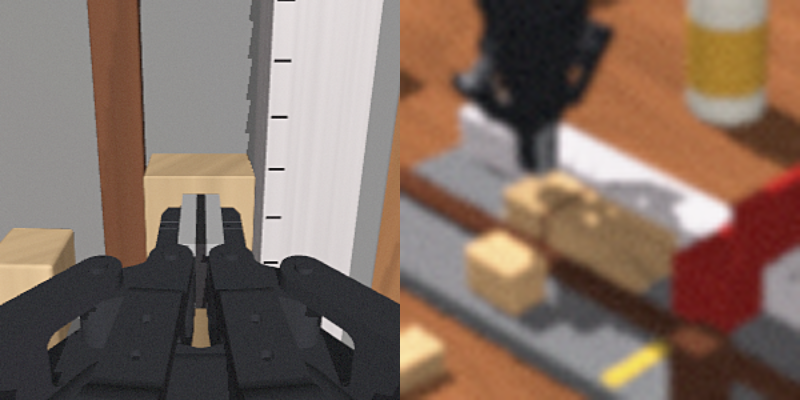

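```bash
python3 - <<'E'
from h import *
s=get_state();p=cam('wrist'); q=s['orientation']; M=R.from_quat([q[1],q[2],q[3],q[0]])
print(p['W'][:3,3],get_state()['tcp_pos'])
for row,z in((233.5,.046),(214.8,.018),(214.8,.046),(233.5,.074),(245,.026),(245,.046),(245,.060)):
    w=ray(p,(320,row),z); print(row,z,w.round(4),'tool mm',(M.inv().apply(w-s['tcp_pos'])*1000).round(1))
for a,b,row,z in((278,360,233.5,.046),(281.5,356,214.8,.018),(281.5,356,214.8,.046)):
    print('width',row,z,np.linalg.norm(ray(p,(a,row),z)-ray(p,(b,row),z)).round(4))
E
```

```text
[0.51543868 0.25005924 0.19736288] [0.52374389 0.17624937 0.03710994]
233.5 0.046 [0.5226 0.1873 0.046 ] tool mm [11.1  0.2 -8.9]
214.8 0.018 [0.5225 0.1878 0.018 ] tool mm [11.6  0.2 19.1]
214.8 0.046 [0.5214 0.1975 0.046 ] tool mm [21.4  0.2 -8.9]
233.5 0.074 [0.5213 0.1989 0.074 ] tool mm [ 22.8   0.3 -36.9]
245 0.026 [0.5244 0.1717 0.026 ] tool mm [-4.6  0.2 11.1]
245 0.046 [0.5234 0.1809 0.046 ] tool mm [ 4.6  0.2 -8.9]
245 0.06 [0.5226 0.1873 0.06  ] tool mm [ 11.1   0.2 -22.9]
width 233.5 0.046 0.0425
width 214.8 0.018 0.0449
width 214.8 0.046 0.0379
```

The views agree. The blank hasn't moved (far end at jig y≈0.177), and the fingertips sit just above its top, so the real tips are about 20 mm shorter than I assumed. I'll rise, back off, then creep down beside the blank's end with force checks.

{"api": "jog_arm", "payload": {
  "moves": [
    {"fingers": 1,"slide": [0,0,-5],"angular": [0,0,0]},
    {"fingers": 1,"slide": [0,0,-10],"angular": [0,0,0]},
    {"fingers": 1,"slide": [20,0,-10],"angular": [0,0,0]},
    {"fingers": 1,"slide": [45,0,-10],"angular": [0,0,0]},
    {"fingers": 1,"slide": [45,0,-5],"angular": [0,0,0]},
    {"fingers": 1,"slide": [45,0,0],"angular": [0,0,0]},
    {"fingers": 1,"slide": [45,0,0],"angular": [0,0,0]}
  ]
}}

```text
clock: 15.45
tcp_pos: [0.5176, 0.2205, 0.0363]
orientation: [-0.0, 0.663, 0.748, -0.001]
wrist_force: [-0.5, 1.1, -0.5]
finger_gap: 0.0001
grip_force: 0.0
```

{"api": "jog_arm", "payload": {
  "moves": [
    {"fingers": 1,"slide": [0,0,2],"angular": [0,0,0]},
    {"fingers": 1,"slide": [0,0,4],"angular": [0,0,0]},
    {"fingers": 1,"slide": [0,0,5],"angular": [0,0,0]},
    {"fingers": 1,"slide": [0,0,5],"angular": [0,0,0]}
  ]
}}

```text
clock: 15.78
tcp_pos: [0.5183, 0.2203, 0.0318]
orientation: [-0.0, 0.664, 0.748, -0.0]
wrist_force: [-0.3, -0.8, -0.5]
finger_gap: 0.0001
grip_force: 0.0
```

```bash
python3 - <<'E'
from h import *
s=get_state(); show(s); print(list(s), toj(s['tcp_pos'])); import workcell; print([k for k in dir(workcell) if 'tip' in k.lower()], s.get('tips_ahead'))
E
```

```text
{'clock': np.float64(15.7833), 'tcp_pos': array([0.5183, 0.2203, 0.0318]), 'orientation': array([-1.000e-04,  6.637e-01,  7.480e-01, -2.000e-04]), 'wrist_force': array([-0.2676, -0.7754, -0.4819]), 'finger_gap': np.float64(0.0001), 'joint_pos': array([ 0.2594,  0.4095, -0.2805,  0.8813,  0.    ,  1.7109])}
['clock', 'joint_pos', 'qvel', 'tau', 'tcp_pos', 'orientation', 'wrist_force', 'ft_torque', 'grip_force', 'finger_gap'] [0.00268407 0.20990123]
['tip_of', 'tips_ahead'] None
```

```bash
python3 - <<'E'
import workcell; t=workcell.tips_ahead; print(t() if callable(t) else t)
E
```

```text
0.011
```

{"api": "jog_arm", "payload": {
  "moves": [
    {"fingers": 1,"slide": [0,0,1],"angular": [0,0,0]},
    {"fingers": 1,"slide": [0,0,2],"angular": [0,0,0]},
    {"fingers": 1,"slide": [0,0,2],"angular": [0,0,0]}
  ]
}}

```text
clock: 16.03
tcp_pos: [0.5183, 0.2207, 0.03]
orientation: [-0.0, 0.663, 0.748, -0.0]
wrist_force: [0.2, 0.4, -0.2]
finger_gap: -0.0002
grip_force: 0.0
```

{"api": "jog_arm", "payload": {
  "moves": [
    {"fingers": 1,"slide": [0,0,1],"angular": [0,0,0]},
    {"fingers": 1,"slide": [0,0,2],"angular": [0,0,0]},
    {"fingers": 1,"slide": [0,0,2],"angular": [0,0,0]}
  ]
}}

```text
clock: 16.28
tcp_pos: [0.5182, 0.2209, 0.0279]
orientation: [-0.0, 0.663, 0.748, -0.0]
wrist_force: [-0.2, 0.4, -0.5]
finger_gap: 0.0004
grip_force: 0.0
```

{"api": "jog_arm", "payload": {
  "moves": [
    {"fingers": 1,"slide": [0,0,1],"angular": [0,0,0]},
    {"fingers": 1,"slide": [0,0,2],"angular": [0,0,0]},
    {"fingers": 1,"slide": [0,0,3],"angular": [0,0,0]},
    {"fingers": 1,"slide": [0,0,3],"angular": [0,0,0]}
  ]
}}

```text
clock: 16.62
tcp_pos: [0.5182, 0.2208, 0.0249]
orientation: [-0.0, 0.663, 0.748, -0.0]
wrist_force: [-0.0, -0.4, -0.0]
finger_gap: 0.0
grip_force: 0.0
```

{"api": "jog_arm", "payload": {
  "moves": [
    {"fingers": 1,"slide": [0,0,1],"angular": [0,0,0]},
    {"fingers": 1,"slide": [0,0,2],"angular": [0,0,0]},
    {"fingers": 1,"slide": [0,0,3],"angular": [0,0,0]},
    {"fingers": 1,"slide": [0,0,3],"angular": [0,0,0]}
  ]
}}

```text
clock: 16.95
tcp_pos: [0.5182, 0.2208, 0.0219]
orientation: [-0.0, 0.663, 0.748, -0.0]
wrist_force: [0.0, 0.6, -0.3]
finger_gap: 0.0001
grip_force: 0.0
```

{"api": "jog_arm", "payload": {
  "moves": [
    {"fingers": 1,"slide": [0,0,1],"angular": [0,0,0]},
    {"fingers": 1,"slide": [0,0,2],"angular": [0,0,0]},
    {"fingers": 1,"slide": [0,0,3],"angular": [0,0,0]},
    {"fingers": 1,"slide": [0,0,3],"angular": [0,0,0]}
  ]
}}

```text
clock: 17.28
tcp_pos: [0.5182, 0.2208, 0.0189]
orientation: [-0.0, 0.663, 0.748, -0.0]
wrist_force: [0.3, 1.0, -0.5]
finger_gap: -0.0002
grip_force: 0.0
```

{"api": "jog_arm", "payload": {
  "moves": [
    {"fingers": 1,"slide": [0,0,1],"angular": [0,0,0]},
    {"fingers": 1,"slide": [0,0,2],"angular": [0,0,0]},
    {"fingers": 1,"slide": [0,0,3],"angular": [0,0,0]},
    {"fingers": 1,"slide": [0,0,3],"angular": [0,0,0]}
  ]
}}

```text
clock: 17.62
tcp_pos: [0.5182, 0.2208, 0.0159]
orientation: [-0.0, 0.663, 0.748, -0.0]
wrist_force: [0.3, -0.1, 0.6]
finger_gap: -0.0002
grip_force: 0.0
```

{"api": "jog_arm", "payload": {
  "moves": [
    {"fingers": 1,"slide": [-4,0,0],"angular": [0,0,0]},
    {"fingers": 1,"slide": [-8,0,0],"angular": [0,0,0]},
    {"fingers": 1,"slide": [-12,0,0],"angular": [0,0,0]},
    {"fingers": 1,"slide": [-16,0,0],"angular": [0,0,0]},
    {"fingers": 1,"slide": [-20,0,0],"angular": [0,0,0]},
    {"fingers": 1,"slide": [-24,0,0],"angular": [0,0,0]},
    {"fingers": 1,"slide": [-28,0,0],"angular": [0,0,0]},
    {"fingers": 1,"slide": [-31,0,0],"angular": [0,0,0]},
    {"fingers": 1,"slide": [-34,0,0],"angular": [0,0,0]},
    {"fingers": 1,"slide": [-36,0,0],"angular": [0,0,0]}
  ]
}}

```text
clock: 18.45
tcp_pos: [0.5228, 0.1848, 0.0162]
orientation: [-0.0, 0.663, 0.748, 0.0]
wrist_force: [-0.6, 0.4, -0.2]
finger_gap: -0.0002
grip_force: 0.4
```

```bash
python3 - <<'E'
from h import *
show(); print(toj(get_state()['tcp_pos']))
p=cam('wrist'); save(p,'w11.png')
for n in('top','side'): p=cam(n);det(p,['stop_face','blank_end','blank_center'])
a=cv2.imread('pics/w11.png')
print([ (r,a[r,318].tolist()) for r in range(190,250,4)])
E
```

```text
{'clock': np.float64(18.45), 'tcp_pos': array([0.5228, 0.1848, 0.0162]), 'orientation': array([-0.000e+00,  6.635e-01,  7.482e-01,  1.000e-04]), 'wrist_force': array([-0.63  ,  0.4367, -0.1863]), 'finger_gap': np.float64(-0.0002), 'joint_pos': array([ 1.9490e-01,  4.1140e-01, -3.2280e-01,  8.3650e-01,  2.0000e-04,
        1.6458e+00])}
[0.00318666 0.17412615]
stop_face [(array([311., 206.]), 0.67, array([0.5444, 0.0173]), array([0.0061, 0.0052])), (array([312., 205.]), 0.29, array([0.5467, 0.0137]), array([0.0079, 0.0015]))]
blank_end [(array([300., 205.]), 0.98, array([0.5479, 0.0523]), array([0.0134, 0.0397])), (array([281., 254.]), 0.79, array([0.3908, 0.1122]), array([-0.1361,  0.1167]))]
blank_center [(array([283., 208.]), 0.72, array([0.5361, 0.1072]), array([0.0078, 0.0956])), (array([283., 269.]), 0.72, array([0.3425, 0.1062]), array([-0.1847,  0.1161]))]
stop_face [(array([305., 204.]), 0.84, array([0.5356, 0.0448]), array([0.0004, 0.0336])), (array([472., 314.]), 0.64, array([ 0.542 , -0.5507]), array([-0.0597, -0.5589]))]
blank_end [(array([305., 206.]), 0.65, array([0.5317, 0.0431]), array([-0.0038,  0.0323])), (array([197., 206.]), 0.64, array([0.2699, 0.2593]), array([-0.2398,  0.2763]))]
blank_center [(array([245., 220.]), 0.78, array([0.3441, 0.1018]), array([-0.1836,  0.1116])), (array([291., 198.]), 0.71, array([0.5269, 0.107 ]), array([-0.0014,  0.0964]))]
[(190, [141, 145, 144]), (194, [142, 142, 145]), (198, [142, 143, 145]), (202, [146, 149, 150]), (206, [143, 146, 148]), (210, [141, 141, 144]), (214, [141, 143, 145]), (218, [144, 145, 150]), (222, [143, 144, 145]), (226, [147, 146, 149]), (230, [144, 144, 145]), (234, [144, 146, 147]), (238, [145, 144, 147]), (242, [143, 146, 146]), (246, [22, 23, 23])]
```

The blank is moving now: its end has gone from 0.057 to about 0.040 in jig y, leaving about 17 mm.

{"api": "jog_arm", "payload": {
  "moves": [
    {"fingers": 1,"slide": [-2,0,0],"angular": [0,0,0]},
    {"fingers": 1,"slide": [-4,0,0],"angular": [0,0,0]},
    {"fingers": 1,"slide": [-6,0,0],"angular": [0,0,0]},
    {"fingers": 1,"slide": [-8,0,0],"angular": [0,0,0]},
    {"fingers": 1,"slide": [-9.5,0,0],"angular": [0,0,0]},
    {"fingers": 1,"slide": [-11,0,0],"angular": [0,0,0]},
    {"fingers": 1,"slide": [-12,0,0],"angular": [0,0,0]},
    {"fingers": 1,"slide": [-12,0,0],"angular": [0,0,0]}
  ]
}}

```text
clock: 19.57
tcp_pos: [0.5242, 0.1729, 0.0161]
orientation: [0.0, 0.664, 0.748, -0.0]
wrist_force: [-0.2, -0.7, 1.0]
finger_gap: -0.0003
grip_force: 0.0
```

{"api": "jog_arm", "payload": {
  "moves": [
    {"fingers": 1,"slide": [-0.5,0,0],"angular": [0,0,0]},
    {"fingers": 1,"slide": [-1,0,0],"angular": [0,0,0]},
    {"fingers": 1,"slide": [-1.5,0,0],"angular": [0,0,0]}
  ]
}}

```text
clock: 19.82
tcp_pos: [0.5243, 0.1718, 0.0161]
orientation: [-0.0, 0.663, 0.748, 0.0]
wrist_force: [0.0, 0.4, 0.3]
finger_gap: 0.0002
grip_force: 0.3
```

{"api": "jog_arm", "payload": {
  "moves": [
    {"fingers": 1,"slide": [-0.5,0,0],"angular": [0,0,0]},
    {"fingers": 1,"slide": [-1,0,0],"angular": [0,0,0]},
    {"fingers": 1,"slide": [-1,0,0],"angular": [0,0,0]}
  ]
}}

```text
clock: 20.07
tcp_pos: [0.5244, 0.1707, 0.0161]
orientation: [0.0, 0.663, 0.748, 0.0]
wrist_force: [0.1, -0.1, -0.5]
finger_gap: -0.0002
grip_force: 0.2
```

```bash
python3 - <<'E'
from h import *
show(); print(toj(get_state()['tcp_pos']))
for n in('top','side'): p=cam(n);save(p,n+'12.png');det(p,['stop_face','blank_end','blank_center'])
E
```

```text
{'clock': np.float64(20.0667), 'tcp_pos': array([0.5244, 0.1707, 0.0161]), 'orientation': array([0.    , 0.6634, 0.7483, 0.    ]), 'wrist_force': array([ 0.0871, -0.103 , -0.4893]), 'finger_gap': np.float64(-0.0002), 'joint_pos': array([ 0.1691,  0.4066, -0.3305,  0.8336,  0.    ,  1.6198])}
[0.00328861 0.15992358]
stop_face [(array([302., 209.]), 0.8, array([0.5344, 0.0449]), array([-0.0009,  0.0338]))]
blank_end [(array([281., 254.]), 0.72, array([0.3917, 0.1138]), array([-0.1349,  0.1182])), (array([305., 203.]), 0.65, array([0.5517, 0.0365]), array([0.0154, 0.0236]))]
blank_center [(array([285., 269.]), 0.79, array([0.3437, 0.0995]), array([-0.1842,  0.1094])), (array([287., 208.]), 0.69, array([0.5373, 0.0954]), array([0.0077, 0.0836]))]
stop_face [(array([308., 207.]), 0.83, array([0.5312, 0.0272]), array([-0.006 ,  0.0166]))]
blank_end [(array([307., 208.]), 0.79, array([0.5285, 0.0289]), array([-0.0085,  0.0185])), (array([189., 208.]), 0.72, array([0.244, 0.262]), array([-0.2652,  0.282 ]))]
blank_center [(array([294., 201.]), 0.73, array([0.5234, 0.0875]), array([-0.007 ,  0.0773])), (array([209., 203.]), 0.71, array([0.3048, 0.2487]), array([-0.2063,  0.2619]))]
```

Close now. I'll creep in 1 mm steps until the force rises.

{"api": "jog_arm", "payload": {
  "moves": [
    {"fingers": 1,"slide": [-0.5,0,0],"angular": [0,0,0]},
    {"fingers": 1,"slide": [-1,0,0],"angular": [0,0,0]},
    {"fingers": 1,"slide": [-1,0,0],"angular": [0,0,0]}
  ]
}}

```text
clock: 20.72
tcp_pos: [0.5246, 0.1697, 0.0161]
orientation: [-0.0, 0.663, 0.748, 0.0]
wrist_force: [-0.1, 0.7, -0.2]
finger_gap: -0.0
grip_force: 0.3
```

{"api": "jog_arm", "payload": {
  "moves": [
    {"fingers": 1,"slide": [-0.5,0,0],"angular": [0,0,0]},
    {"fingers": 1,"slide": [-1,0,0],"angular": [0,0,0]},
    {"fingers": 1,"slide": [-1,0,0],"angular": [0,0,0]}
  ]
}}

```text
clock: 20.97
tcp_pos: [0.5247, 0.1687, 0.0161]
orientation: [-0.0, 0.663, 0.748, 0.0]
wrist_force: [0.5, 0.9, 0.1]
finger_gap: -0.0002
grip_force: 0.2
```

{"api": "jog_arm", "payload": {
  "moves": [
    {"fingers": 1,"slide": [-0.5,0,0],"angular": [0,0,0]},
    {"fingers": 1,"slide": [-1,0,0],"angular": [0,0,0]},
    {"fingers": 1,"slide": [-1,0,0],"angular": [0,0,0]}
  ]
}}

```text
clock: 21.22
tcp_pos: [0.5248, 0.1677, 0.0161]
orientation: [0.0, 0.663, 0.748, 0.0]
wrist_force: [-1.1, 0.0, 1.4]
finger_gap: -0.0003
grip_force: 0.2
```

{"api": "jog_arm", "payload": {
  "moves": [
    {"fingers": 1,"slide": [-0.5,0,0],"angular": [0,0,0]},
    {"fingers": 1,"slide": [-1,0,0],"angular": [0,0,0]},
    {"fingers": 1,"slide": [-1,0,0],"angular": [0,0,0]}
  ]
}}

```text
clock: 21.47
tcp_pos: [0.5249, 0.167, 0.0161]
orientation: [-0.0, 0.663, 0.748, 0.0]
wrist_force: [0.3, 2.2, 0.6]
finger_gap: -0.0
grip_force: 1.0
```

```bash
python3 - <<'E'
from h import *
show(); print(toj(get_state()['tcp_pos']))
p=cam('top');save(p,'top13.png');det(p,['stop_face','blank_end'])
# edges: red extent and pale extent in channel along a jig line x~0.004, in top image
for f in('top12.png','top13.png'):
    a=cv2.imread('pics/'+f).astype(int)
    print(f,[(c,a[207-(c-300)//9,c].tolist()) for c in range(296,318)])
E
```

```text
{'clock': np.float64(21.4667), 'tcp_pos': array([0.5249, 0.167 , 0.0161]), 'orientation': array([-2.000e-04,  6.634e-01,  7.483e-01,  3.000e-04]), 'wrist_force': array([0.2839, 2.2439, 0.6091]), 'finger_gap': np.float64(-0.0), 'joint_pos': array([ 1.6190e-01,  4.0540e-01, -3.3250e-01,  8.3270e-01,  8.0000e-04,
        1.6124e+00])}
[0.00335489 0.15622123]
stop_face [(array([307., 206.]), 0.94, array([0.5439, 0.0298]), array([0.0069, 0.0177])), (array([312., 210.]), 0.39, array([0.5312, 0.0151]), array([-0.0073,  0.0046]))]
blank_end [(array([303., 206.]), 0.92, array([0.5443, 0.042 ]), array([0.0086, 0.0299])), (array([284., 254.]), 0.65, array([0.3917, 0.104 ]), array([-0.1361,  0.1084]))]
top12.png [(296, [98, 136, 168]), (297, [99, 137, 168]), (298, [98, 136, 168]), (299, [99, 137, 168]), (300, [97, 135, 167]), (301, [98, 136, 168]), (302, [98, 136, 168]), (303, [100, 139, 171]), (304, [100, 128, 155]), (305, [83, 92, 133]), (306, [56, 62, 144]), (307, [51, 58, 145]), (308, [51, 58, 145]), (309, [51, 58, 144]), (310, [51, 57, 144]), (311, [51, 58, 144]), (312, [49, 56, 143]), (313, [51, 57, 144]), (314, [50, 57, 143]), (315, [51, 57, 141]), (316, [50, 56, 136]), (317, [50, 56, 134])]
top13.png [(296, [99, 136, 169]), (297, [99, 137, 169]), (298, [98, 136, 168]), (299, [98, 137, 169]), (300, [99, 136, 168]), (301, [97, 135, 167]), (302, [98, 136, 167]), (303, [97, 135, 167]), (304, [95, 132, 164]), (305, [79, 106, 155]), (306, [56, 66, 148]), (307, [51, 58, 145]), (308, [51, 57, 144]), (309, [51, 58, 144]), (310, [52, 59, 145]), (311, [51, 58, 144]), (312, [51, 57, 143]), (313, [51, 58, 144]), (314, [52, 58, 145]), (315, [51, 57, 142]), (316, [51, 58, 137]), (317, [50, 56, 134])]
```

Contact: force 2.2 N, and pale meets red at column 305 with no dark gap. I'll give one small confirming nudge.

{"api": "jog_arm", "payload": {
  "moves": [
    {"fingers": 1,"slide": [-0.3,0,0],"angular": [0,0,0]},
    {"fingers": 1,"slide": [-0.6,0,0],"angular": [0,0,0]},
    {"fingers": 1,"slide": [-0.6,0,0],"angular": [0,0,0]}
  ]
}}

```text
clock: 21.87
tcp_pos: [0.525, 0.1668, 0.0162]
orientation: [-0.0, 0.663, 0.748, 0.001]
wrist_force: [0.2, 5.3, -0.0]
finger_gap: 0.0
grip_force: 2.6
```

Firmly seated at 5.3 N, well below 12 N. Retreating.

{"api": "jog_arm", "payload": {
  "moves": [
    {"fingers": 1,"slide": [3,0,0],"angular": [0,0,0]},
    {"fingers": 1,"slide": [12,0,0],"angular": [0,0,0]},
    {"fingers": 1,"slide": [25,0,0],"angular": [0,0,0]},
    {"fingers": 1,"slide": [28,0,-30],"angular": [0,0,0]},
    {"fingers": 1,"slide": [28,0,-70],"angular": [0,0,0]},
    {"fingers": 1,"slide": [28,0,-110],"angular": [0,0,0]},
    {"fingers": 1,"slide": [28,0,-150],"angular": [0,0,0]},
    {"fingers": 1,"slide": [60,0,-170],"angular": [0,0,0]},
    {"fingers": 1,"slide": [100,0,-170],"angular": [0,0,0]},
    {"fingers": 1,"slide": [140,0,-170],"angular": [0,0,0]}
  ]
}}

```text
clock: 22.7
tcp_pos: [0.5093, 0.307, 0.189]
orientation: [0.001, 0.664, 0.748, 0.002]
wrist_force: [1.1, -1.1, -1.0]
finger_gap: -0.0001
grip_force: 0.0
```

```bash
python3 - <<'E'
from h import *
show()
p=cam('top');save(p,'top14.png');det(p,['notch','stop_face','blank_end','blank_center','stop_tab','offcut_dark','offcut_pale'])
a=cv2.imread('pics/top14.png').astype(int)
print([(c,a[207-(c-300)//9,c].tolist()) for c in range(301,311)])
def edge(f,row):
    a=cv2.imread('pics/'+f).astype(int); m=(a[...,2]>110)&(a[...,1]<80)&(a[...,0]<80); x=np.where(m[row,290:330])[0]+290; return x.min(),x.max()
for r in(185,190,195): print(r,edge('top13.png',r),edge('top14.png',r),edge('top12.png',r),edge('t8.png',r))
E
```

```text
{'clock': np.float64(22.7), 'tcp_pos': array([0.5093, 0.307 , 0.189 ]), 'orientation': array([0.0014, 0.6642, 0.7475, 0.0023]), 'wrist_force': array([ 1.1258, -1.1077, -0.9678]), 'finger_gap': np.float64(-0.0001), 'joint_pos': array([ 4.0780e-01,  3.5420e-01,  4.5800e-02,  1.2572e+00, -6.0000e-04,
        1.8607e+00])}
notch [(array([311., 195.]), 0.62, array([0.5746, 0.016 ]), array([0.0359, 0.0006])), (array([313., 209.]), 0.45, array([0.5311, 0.0105]), array([-0.008,  0.   ]))]
stop_face [(array([306., 208.]), 0.57, array([0.5378, 0.0317]), array([0.0011, 0.0203]))]
blank_end [(array([282., 255.]), 0.76, array([0.386 , 0.1107]), array([-0.141 ,  0.1157])), (array([221., 290.]), 0.65, array([0.2781, 0.3011]), array([-0.227,  0.317]))]
blank_center [(array([234., 277.]), 0.69, array([0.3205, 0.2631]), array([-0.189 ,  0.2745])), (array([290., 209.]), 0.63, array([0.5346, 0.0838]), array([0.0037, 0.0724]))]
stop_tab [(array([314., 192.]), 0.57, array([0.5788, 0.0075]), array([ 0.0391, -0.0083]))]
offcut_dark [(array([332., 228.]), 0.63, array([ 0.4742, -0.0507]), array([-0.0713, -0.0545]))]
offcut_pale [(array([283., 236.]), 0.41, array([0.4486, 0.1107]), array([-0.0788,  0.1088]))]
[(301, [96, 132, 164]), (302, [96, 133, 165]), (303, [96, 134, 165]), (304, [96, 133, 166]), (305, [81, 110, 158]), (306, [55, 66, 146]), (307, [52, 58, 143]), (308, [52, 58, 142]), (309, [52, 58, 142]), (310, [52, 57, 141])]
185 (np.int64(314), np.int64(315)) (np.int64(314), np.int64(315)) (np.int64(314), np.int64(315)) (np.int64(314), np.int64(315))
190 (np.int64(305), np.int64(315)) (np.int64(305), np.int64(316)) (np.int64(305), np.int64(315)) (np.int64(305), np.int64(315))
195 (np.int64(306), np.int64(316)) (np.int64(306), np.int64(316)) (np.int64(306), np.int64(316)) (np.int64(306), np.int64(316))
```

The stop hasn't moved, the blank touches it, and the bystanders are where they were.

```bash
python3 -c "
from workcell import *
print(hand_in())"
```

```text
the job is handed in; nothing more can be done
None
```

I pushed the red stop until its pin dropped into the notch, slid the blank snugly against it with a 5.3 N final push (12 N would move the stop), and handed the job in at about 23 s with the arm clear; no verdict was returned.

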